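Tare the cake bench scale under an empty cup

TASK

Stand the empty steel cup upright near the middle of the scale's steel weighing plate and let go of it, then press the tare key (the wide rectangular key on the scale's front panel) straight down from above with a steady fingertip push of about 5 to 10 N for about half a second, until it registers; it hardly moves, so feel for the force and never lean hard on it. Keep off the two small round keys, and leave the cup standing on the plate.

Things in the scene. Friction and masses are not known exactly. Their poses are not given: they have to be found in the camera images.
- cup: Empty open steel cup with a floor, plain, no handle, 70 mm high, 50 mm across at the foot and 54 mm at the rim, wall 3 mm, about 120 g, standing upright and loose on the bench beside the scale. Origin at the centre of its underside, z up. Bystanders on the bench to either side of the scale: a low steel ring without a floor (70 mm wide, 45 mm high), a lidded glass jar (62 mm wide, 85 mm high) and a shallow white bowl (90 mm wide, 40 mm high).
- plate_mid (a point): Centre of the top face of the scale's fixed, level, steel weighing plate, 58 mm above the bench. The plate is 200 mm (x) by 210 mm (y). Axes are those of the scale: x from its front panel towards the plate, y to the left along the panel, z up. The scale is 300 mm by 220 mm, fixed to the bench; its front panel faces the robot, more or less turned.
- tare_key: Wide rectangular grey membrane key on the scale's front panel, 28 mm (x) by 60 mm (y), same axes as the scale. Origin at the centre of its top face, 45 mm above the bench, 3 mm proud of the panel (42 mm above the bench), 165 mm in front of the plate's centre in x and 55 mm to its right (-y). It gives only 1 mm on a stiff spring (starts at 2 N, bottoms at 4 N, then rigid) and springs back. It registers a fingertip force over 3 N kept for 0.15 s; over 40 N damages it.
- small_keys: Two round keys on the same panel, 18 mm across and 3 mm proud, of the same grey plastic, with no travel that can be seen, which must not be pressed (2 N or more counts). Origin midway between them at the height of their tops; they lie 20 mm either side of it in y. It is 115 mm to the left (+y) of the tare key's centre.

How it is judged:
By the outcome, as a careful person would: the job done as asked, in the order asked, and still so for the second after the job is handed in, with the robot touching nothing.
It also fails if it takes over 51 s, if anything falls off the work surface, if the arm or the gripper's body presses on something with over 40 N, if the wrist force passes 120 N, or if a joint passes its speed limit or range.

ROBOT

A 6-joint arm with a two-finger parallel gripper is mounted at the origin on the work surface. World frame = base frame: x ahead of the robot, y to its left, z up, the work surface at z = 0. Lengths are in mm, angles in rad, forces in N, time in s.
With the tool pointing down it reaches from about 300 to 775 mm from the base axis. Payload 14.6 kg.
Tool frame: the origin (TCP) lies midway between the tips of the shut fingers; the grasp point (between the pads) lies 19 mm behind it (manip.hold_point_z is the distance from the TCP to the grasp point, in mm); z points along the fingers, y is the direction in which the jaws open and shut (so a half turn about z gives the same grasp; the last joint's range is limited). The gripper opens to 94 mm and grips with 3 to 60 N. Pads are 16 mm wide; open, the fingers measure 119 mm over their backs; the gripper's body (75 mm by 177 mm) begins 78 mm behind the grasp point.
Start: joints at [-1.224, 0.3, 1.521, -0, 1.321, -0.067], TCP at [221.142, -503.572, 205.446] pointing down, gripper open.
Joint ranges: [-3.03, 3.03], [-0.79, 2.21], [0.23, 2.52], [-1.04, 4.18], [0, 3.07], [-2.55, 2.55]. Speed limits (rad/s): [2.22, 2.22, 2.57, 3.14, 3.14, 3.14].

INTERFACE

Orientations are given as [roll, pitch, yaw] about the fixed x, y, z axes, in that order (R = Rz(yaw) Ry(pitch) Rx(roll)).
In Python, from cell import manip gives the robot as it stands.
- The arm moves only by the shell command python3 -m crank 'ROWS' [OPENING] [FORCE]. ROWS is JSON, a list of rows, each an object with "offset": the shift along the world's x, y, z in m, a list of three; "spin": the turn about the world's z in degrees. In form: [{"offset": [dx, dy, dz], "spin": spin}, ...]. A call has exactly 8 rows; each row is the pose to reach, as a shift and turn from the pose measured when the call began; what a row does not reach only later rows make up. A row lasts 1/12 s, in which the tool goes at most 41.7 mm and 7.16 degrees, less where a joint would pass 70% of its speed; a pose out of reach is approached as far as the arm can. A call with a gripper value outside its range is refused whole. OPENING is the opening, from 0 (shut) to 1 (fully open), set as the call begins (- or left out, the last holds). The fingers move at their own pace and stop on an object; FORCE is the grip in N (left out, the last holds). Time passes only in rows, so rows that repeat a pose let the fingers close, or fill a call up. It gives the time, the measured TCP pose, the force and the opening at its end, in the units of the state.
- manip.read_state(): the state, without advancing time (a new reading comes with each control period).
- manip.camera(name): name is "side" or "top" or "wrist"; returns a dict with "pixels" (400x640x3 uint8, red, green, blue), "fx", "fy", "cx", "cy" (pixels), "k1" (the pictures are not rectified: a ray, as slopes to the right and down, at radius r is drawn at 1 + k1 r^2 times it, then the intrinsics apply), "extrinsics" (4x4, takes a point from world to camera coordinates); the wrist camera has in their place "hand_eye" (4x4, takes a point from camera to tool coordinates, whose origin is the TCP and whose axes are the flange's). Camera axes: x right, y down, z forward; pixel columns grow to the right and rows downward; lengths in mm; the calibration is good to about 2 mm. A picture is of the moment at which its call begins: read the wrist's pose just before it. There is no depth.
- manip.sign_off(): hands the job in, once; it reports no verdict.
Trained networks look in a picture, given as the dict that the camera call returned (one of the last four; its "shot" number tells which), for a name from the list of things; names that differ only in an ending like _2 or _b are one class to them, and where a whole thing is asked for, a point or a joint stands for the part that bears it (a point fixed in the world has none). Each returns a list of dicts, best first, with "conf" (0 to 1); they miss things now and then, are a little off and sometimes report something else, mostly with a low value. They report only what shows in the picture. A call takes as long as a camera call.
- manip.search_frame(picture, name): "location" ([x, y, z] in mm, in world coordinates, good to about 4 mm: the middle of the surface that is visible of it).
- manip.masks_of(picture, name): "mask" (400x640 bool, what is visible of it).
The state is a dict: "clock": time; "joints": joint angles; "qd": joint speeds; "effort": joint torques, N m; "eef_pos": TCP position; "eef_rot": TCP orientation; "wrist_force": force on the tool from outside, world axes, zero at the start; "moment": the same for the moment, N m; "finger_gap": finger opening in mm.
Only numpy, scipy, OpenCV 4.12 (cv2) and the standard library are available. Lean on these libraries where they do the work, as an engineer would, in place of code of your own. Each camera call takes 0.05 s, during which the arm holds its last target. There are 200 camera calls.

## Working session

There is one attempt and no reset: what is moved stays moved. The work goes in short steps, Python scripts to look and compute and a shell command to move; the robot and the scene stay as the last step left them, time stands still between calls to the robot, and variables do not carry over. Pictures are saved under pics/ and viewed, about 8 in all and at most 12, crops included, and the job is handed in when it is done.

```bash
mkdir -p pics; ls
cat > h.py <<'E'
import numpy as np, cv2
from cell import manip
def save(p,n): cv2.imwrite('pics/'+n, cv2.cvtColor(p['pixels'],cv2.COLOR_RGB2BGR))
E
python3 - <<'E'
from h import *
s=manip.read_state(); print({k:np.round(v,3).tolist() for k,v in s.items()})
ps=[]
for c in ['top','side']:
    p=manip.camera(c); ps.append(p['pixels'])
    for n in ['cup','tare_key','small_keys','plate_mid']:
        try:
            for r in manip.search_frame(p,n)[:3]: print(c,n,round(r['conf'],2),np.round(r['location'],1))
        except Exception as e: print(c,n,e)
    save(p,c+'0.png')
E
```

```text
pics
{'clock': 0.0, 'joints': [-1.224, 0.3, 1.522, 0.0, 1.321, -0.067], 'qd': [0.001, 0.002, 0.001, -0.001, 0.001, -0.001], 'effort': [0.0, -53.181, -35.274, 0.071, 0.024, -0.0], 'eef_pos': [221.074, -503.32, 204.886], 'eef_rot': [-3.14, -0.0, 0.414], 'wrist_force': [0.412, 1.065, -0.217], 'moment': [-0.034, 0.039, 0.05], 'finger_gap': 93.823}
top cup 0.94 [629.6 306.6  34.3]
top tare_key 0.62 [450.7 -66.1  42.6]
top small_keys 0.46 [444.7  58.4  47.3]
top plate_mid 0.84 [562.2  -5.1  55.7]
side cup 0.64 [619.3 299.6  44.6]
side tare_key 0.7 [446.9 -67.8  42.2]
side small_keys 0.66 [445.8  58.5  44.8]
side plate_mid 0.94 [551.5  26.1  55.3]
```

View pics/top0.png

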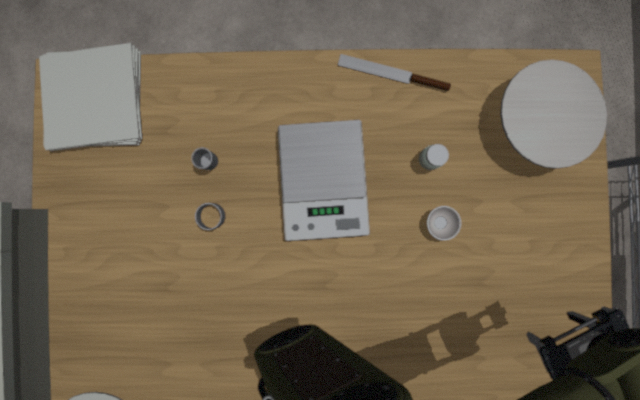

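View pics/side0.png

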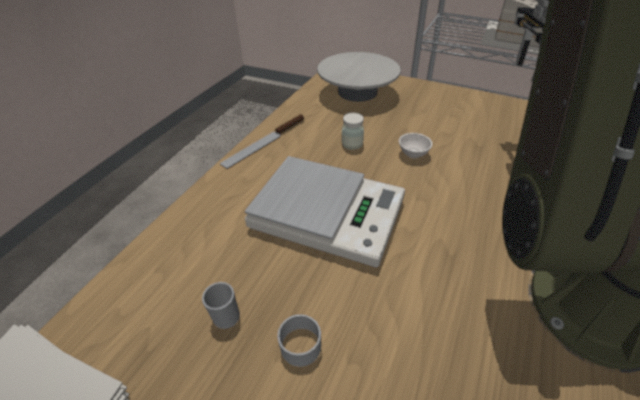

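Top view: cup at px (204,160), ring (210,217), scale plate corners about (279,126)-(366,200), tare key (348,224), small keys (295,228)/(311,226). The side view agrees with this. Next I'll back-project the masks at the known heights.

```bash
cat >> h.py <<'E'
def proj_plane(p,uv,z,E=None):
    K=np.array([[p['fx'],0,p['cx']],[0,p['fy'],p['cy']],[0,0,1.]])
    uv=np.float64(uv).reshape(-1,1,2)
    n=cv2.undistortPointsIter(uv,K,np.array([p['k1'],0,0,0.]),None,None,(3,50,1e-9)).reshape(-1,2)
    E=p['extrinsics'] if E is None else E
    E=np.array(E); R,t=E[:3,:3],E[:3,3]; c=-R.T@t
    d=np.c_[n,np.ones(len(n))]@R
    return c+d*((z-c[2])/d[:,2])[:,None]
def cen(p,name,z,E=None):
    r=manip.masks_of(p,name)
    if not r: return print(name,'none')
    m=r[0]['mask'].astype(np.uint8); c=max(cv2.findContours(m,0,2)[0],key=cv2.contourArea)
    w=proj_plane(p,c.reshape(-1,2).astype(float),z,E)[:,:2].astype(np.float32)
    b=cv2.minAreaRect(w); print(name,round(r[0]['conf'],2),'rect',np.round(b[0],1),np.round(b[1],1),round(b[2],1),'px',c.reshape(-1,2).mean(0).round(1)); return b
E
python3 - <<'E'
from h import *
for c in ['top','side']:
    p=manip.camera(c)
    cen(p,'tare_key',45);cen(p,'small_keys',45);cen(p,'plate_mid',58);cen(p,'cup',70)
    if c=='top': 
        print(proj_plane(p,[[279,126],[360,121],[366,198],[283,204]],58).round(1)); print(proj_plane(p,[[204,157],[210,214]],70).round(1)); print(proj_plane(p,[[348,224],[295,228],[311,226]],45).round(1))
    else: print(proj_plane(p,[[220,295]],70).round(1), proj_plane(p,[[225,321]],0).round(1))
E
```

```text
tare_key 0.59 rect [448.1 -69.5] [56.6 30.8] 89.0 px [346.3 225.1]
small_keys 0.67 rect [444.6  25.6] [15.4 15.4] 89.1 px [310.1 226.4]
plate_mid 0.85 rect [564.3  -8.6] [298.9 220.4] 3.1 px [319.1 170.9]
cup 0.88 rect [621.6 289.6] [69.5 56. ] 88.8 px [204.4 158.9]
[[ 702.   100.7   58. ]
 [ 711.6 -107.2   58. ]
 [ 513.7 -118.3   58. ]
 [ 502.    92.9   58. ]]
[[624.1 290.8  70. ]
 [479.6 276.2  70. ]]
[[448.1 -72.1  45. ]
 [440.1  64.1  45. ]
 [444.5  23.   45. ]]
tare_key 0.74 rect [447.4 -70.8] [29.8 63.8] 4.0 px [385.6 199.3]
small_keys 0.67 rect [440.7  64. ] [13.7 18.2] 20.7 px [367.8 240.8]
plate_mid 0.57 rect [556.7   9.9] [303.  246.3] 2.9 px [331.2 215.1]
cup 0.79 rect [607.  311.6] [52.6 91.5] 48.4 px [220.5 303.5]
[[617.6 296.6  70. ]] [[617.3 307.6   0. ]]
```

```bash
python3 -m crank '[{"offset":[0.018,0.036,0.003],"spin":-2.6},{"offset":[0.036,0.072,0.006],"spin":-5.2},{"offset":[0.054,0.108,0.009],"spin":-7.8},{"offset":[0.072,0.144,0.012],"spin":-10.4},{"offset":[0.09,0.18,0.015],"spin":-13},{"offset":[0.108,0.216,0.018],"spin":-15.6},{"offset":[0.126,0.252,0.021],"spin":-18.2},{"offset":[0.144,0.288,0.024],"spin":-20.7}]' 1 20
python3 -m crank '[{"offset":[0.018,0.036,0],"spin":0},{"offset":[0.036,0.072,0],"spin":0},{"offset":[0.054,0.108,0],"spin":0},{"offset":[0.072,0.144,0],"spin":0},{"offset":[0.09,0.18,0],"spin":0},{"offset":[0.108,0.216,0],"spin":0},{"offset":[0.126,0.252,0],"spin":0},{"offset":[0.144,0.288,0],"spin":0}]'
```

```text
clock: 1.67
eef_pos: [365.5, -213.7, 229.9]
eef_rot: [3.141, -0.001, 0.05]
wrist_force: [-0.0, -0.6, 0.2]
finger_gap: 93.8
clock: 2.33
eef_pos: [510.0, 76.4, 230.0]
eef_rot: [3.141, -0.001, 0.05]
wrist_force: [0.2, -1.3, 0.2]
finger_gap: 93.8
```

```bash
python3 -m crank '[{"offset":[0.018,0.036,0],"spin":0},{"offset":[0.036,0.072,0],"spin":0},{"offset":[0.054,0.108,0],"spin":0},{"offset":[0.072,0.144,0],"spin":0},{"offset":[0.09,0.18,0],"spin":0},{"offset":[0.108,0.212,0],"spin":0},{"offset":[0.111,0.216,0],"spin":0},{"offset":[0.111,0.216,0],"spin":0}]'
cat >> h.py <<'E'
def wrist():
    from scipy.spatial.transform import Rotation as R
    s=manip.read_state(); p=manip.camera('wrist')
    T=np.eye(4); T[:3,:3]=R.from_euler('xyz',s['eef_rot']).as_matrix(); T[:3,3]=s['eef_pos']
    return s,p,np.linalg.inv(T@np.array(p['hand_eye']))
E
python3 - <<'E'
from h import *
s,p,E=wrist(); save(p,'w1.png'); print(np.round(p['hand_eye'],2).tolist())
for z in (70,0): cen(p,'cup',z,E)
for r in manip.search_frame(p,'cup'): print(r['conf'],r['location'])
E
```

```text
clock: 3.0
eef_pos: [621.1, 294.0, 228.3]
eef_rot: [3.141, 0.001, 0.052]
wrist_force: [0.2, -0.5, -0.5]
finger_gap: 94.1
[[-0.0, -0.97, -0.26, 72.85], [1.0, -0.0, -0.0, -1.04], [0.0, -0.26, 0.97, -179.91], [0.0, 0.0, 0.0, 1.0]]
cup 0.67 rect [621.8 299.5] [53.5 56.9] 48.1 px [318.2 179.7]
cup 0.67 rect [606.9 299.5] [64.6 68.7] 48.1 px [318.2 179.7]
0.57 [616.9, 299.5, 29.8]
```

View pics/w1.png

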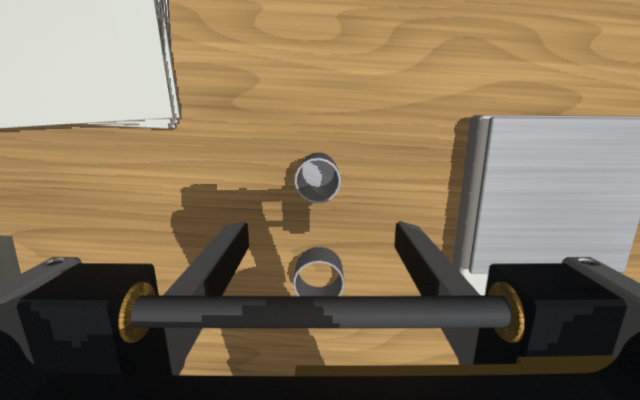

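Wrist view: the cup is upright at (318,180) between the jaws, and the ring (318,277) is clear. The rim back-projects to about (621,298), so I'm going down.

```bash
python3 -m crank '[{"offset":[0,0.004,-0.02],"spin":0},{"offset":[0,0.004,-0.05],"spin":0},{"offset":[0,0.004,-0.08],"spin":0},{"offset":[0,0.004,-0.11],"spin":0},{"offset":[0,0.004,-0.14],"spin":0},{"offset":[0,0.004,-0.17],"spin":0},{"offset":[0,0.004,-0.19],"spin":0},{"offset":[0,0.004,-0.202],"spin":0}]'
python3 -m crank '[{"offset":[0,0,0],"spin":0},{"offset":[0,0,0],"spin":0},{"offset":[0,0,0],"spin":0},{"offset":[0,0,0],"spin":0},{"offset":[0,0,0],"spin":0},{"offset":[0,0,0],"spin":0},{"offset":[0,0,0],"spin":0},{"offset":[0,0,0],"spin":0}]' 0 15
```

```text
clock: 3.87
eef_pos: [620.0, 293.7, 26.7]
eef_rot: [3.14, 0.001, 0.048]
wrist_force: [-0.3, 0.0, -0.8]
finger_gap: 94.2
clock: 4.53
eef_pos: [620.3, 294.1, 27.5]
eef_rot: [3.141, -0.001, 0.048]
wrist_force: [-0.3, 1.9, 5.1]
finger_gap: 53.7
```

```bash
python3 -m crank '[{"offset":[0,0,0.008],"spin":0},{"offset":[0,0,0.022],"spin":0},{"offset":[0,0,0.040],"spin":0},{"offset":[0,0,0.058],"spin":0},{"offset":[0,0,0.076],"spin":0},{"offset":[0,0,0.094],"spin":0},{"offset":[0,0,0.106],"spin":0},{"offset":[0,0,0.11],"spin":0}]'
python3 - <<'E'
from h import *
s,p,E=wrist(); save(p,'w2.png'); print(s['eef_pos'],s['wrist_force'],s['finger_gap'])
E
```

```text
clock: 5.2
eef_pos: [621.0, 294.3, 140.7]
eef_rot: [-3.141, -0.004, 0.048]
wrist_force: [0.3, -0.4, -0.1]
finger_gap: 53.9
[621.03496576 294.29441104 140.66145332] [ 0.34841699 -0.35795072 -0.05785009] 53.92639711859215
```

View pics/w2.png

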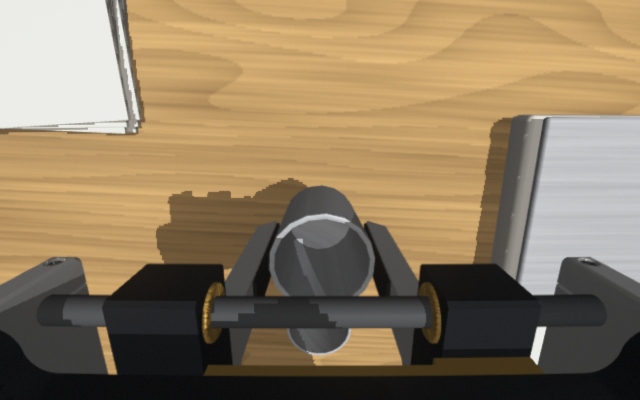

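The cup is held: its rim is about 100 px wide, so it is close to the camera. Moving over the plate centre at (608,-8).

```bash
python3 -m crank '[{"offset":[-0.001,-0.02,0],"spin":0},{"offset":[-0.003,-0.05,0],"spin":0},{"offset":[-0.004,-0.08,0],"spin":0},{"offset":[-0.005,-0.11,0],"spin":0},{"offset":[-0.006,-0.14,0],"spin":0},{"offset":[-0.007,-0.17,0],"spin":0},{"offset":[-0.009,-0.2,0],"spin":0},{"offset":[-0.010,-0.23,0],"spin":0}]'
python3 -m crank '[{"offset":[-0.001,-0.025,0],"spin":0},{"offset":[-0.002,-0.045,0],"spin":0},{"offset":[-0.003,-0.06,0],"spin":0},{"offset":[-0.003,-0.068,0],"spin":0},{"offset":[-0.003,-0.07,-0.01],"spin":0},{"offset":[-0.003,-0.072,-0.025],"spin":0},{"offset":[-0.003,-0.072,-0.035],"spin":0},{"offset":[-0.003,-0.072,-0.04],"spin":0}]'
python3 - <<'E'
from h import *
s=manip.read_state(); print(s['eef_pos'],s['wrist_force'],s['finger_gap'])
p=manip.camera('side'); save(p,'s3.png')
E
```

```text
clock: 5.92
eef_pos: [610.1, 62.8, 138.9]
eef_rot: [-3.141, -0.002, 0.048]
wrist_force: [1.0, -0.1, -1.0]
finger_gap: 53.7
clock: 6.58
eef_pos: [606.3, -8.3, 96.6]
eef_rot: [-3.141, 0.001, 0.049]
wrist_force: [-0.9, 0.2, -2.0]
finger_gap: 53.5
[606.32174224  -8.2565476   96.59603114] [-0.87931762  0.17006728 -1.9874344 ] 53.51834353482144
```

View pics/s3.png

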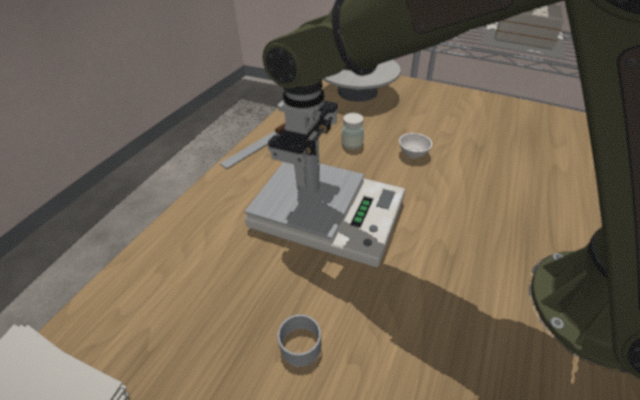

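Side view: the held cup hovers over mid-plate at about (310,190). Contact is expected at TCP z of about 85.

```bash
python3 -m crank '[{"offset":[0,0,-0.002],"spin":0},{"offset":[0,0,-0.004],"spin":0},{"offset":[0,0,-0.006],"spin":0},{"offset":[0,0,-0.008],"spin":0},{"offset":[0,0,-0.009],"spin":0},{"offset":[0,0,-0.010],"spin":0},{"offset":[0,0,-0.010],"spin":0},{"offset":[0,0,-0.010],"spin":0}]'
```

```text
clock: 7.3
eef_pos: [606.3, -8.3, 86.5]
eef_rot: [-3.141, 0.002, 0.049]
wrist_force: [-0.0, -0.6, -1.7]
finger_gap: 54.0
```

```bash
python3 -m crank '[{"offset":[0,0,-0.0004],"spin":0},{"offset":[0,0,-0.0008],"spin":0},{"offset":[0,0,-0.0012],"spin":0},{"offset":[0,0,-0.0016],"spin":0},{"offset":[0,0,-0.0018],"spin":0},{"offset":[0,0,-0.0018],"spin":0},{"offset":[0,0,-0.0018],"spin":0},{"offset":[0,0,-0.0018],"spin":0}]'
```

```text
clock: 7.97
eef_pos: [606.6, -8.3, 85.5]
eef_rot: [-3.141, 0.0, 0.049]
wrist_force: [-1.3, 1.2, 6.0]
finger_gap: 53.8
```

Contact felt: z force went from -1.7 to +6 N. Releasing.

```bash
python3 -m crank '[{"offset":[0,0,0],"spin":0},{"offset":[0,0,0],"spin":0},{"offset":[0,0,0],"spin":0},{"offset":[0,0,0],"spin":0},{"offset":[0,0,0],"spin":0},{"offset":[0,0,0],"spin":0},{"offset":[0,0,0],"spin":0},{"offset":[0,0,0],"spin":0}]' 1
python3 -m crank '[{"offset":[0,0,0.01],"spin":0},{"offset":[0,0,0.03],"spin":0},{"offset":[0,0,0.05],"spin":0},{"offset":[0,0,0.07],"spin":0},{"offset":[0,0,0.09],"spin":0},{"offset":[0,0,0.11],"spin":0},{"offset":[0,0,0.12],"spin":0},{"offset":[0,0,0.12],"spin":0}]'
python3 -m crank '[{"offset":[-0.015,0,0],"spin":0},{"offset":[-0.035,-0.01,0],"spin":0},{"offset":[-0.06,-0.02,0],"spin":0},{"offset":[-0.085,-0.03,0],"spin":0},{"offset":[-0.11,-0.04,0],"spin":0},{"offset":[-0.13,-0.05,0],"spin":0},{"offset":[-0.15,-0.06,0],"spin":0},{"offset":[-0.16,-0.063,0],"spin":0}]' 0
python3 - <<'E'
from h import *
s,p,E=wrist(); save(p,'w4.png'); print(s['eef_pos'],s['wrist_force'],s['finger_gap'])
cen(p,'tare_key',45,E);cen(p,'small_keys',45,E);cen(p,'cup',128,E)
q=manip.camera('side');save(q,'s4.png');cen(q,'tare_key',45);cen(q,'cup',128)
E
```

```text
clock: 8.63
eef_pos: [606.6, -8.3, 85.4]
eef_rot: [-3.141, 0.0, 0.049]
wrist_force: [0.9, -0.0, 0.4]
finger_gap: 94.0
clock: 9.3
eef_pos: [607.4, -8.3, 208.3]
eef_rot: [-3.141, -0.004, 0.049]
wrist_force: [0.1, 0.3, 0.4]
finger_gap: 93.8
clock: 9.97
eef_pos: [445.5, -72.0, 207.5]
eef_rot: [-3.141, -0.002, 0.048]
wrist_force: [-0.1, -0.4, -0.3]
finger_gap: 44.1
[445.45154544 -71.99084936 207.46453916] [-0.10758765 -0.37371131 -0.29859476] 44.07604682202004
tare_key none
small_keys 0.76 rect [441.4  26.3] [17.9 18.9] 2.7 px [238.1 179.3]
cup 0.68 rect [585.4  -9.5] [33.6 57.2] 2.4 px [260.5  26.8]
tare_key 0.51 rect [447.7 -70.6] [26.4 59. ] 4.1 px [385.2 198.7]
cup none
```

View pics/w4.png

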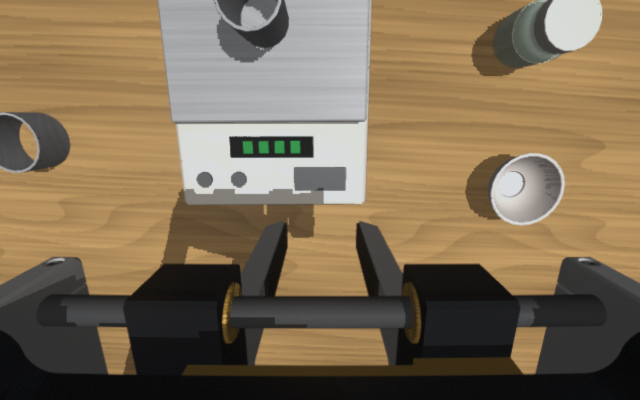

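View pics/s4.png

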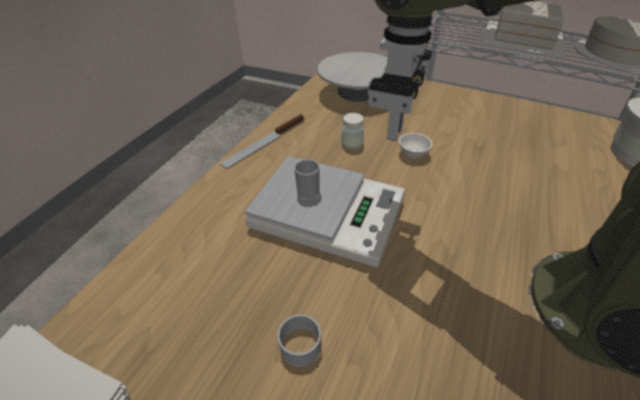

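The cup stands upright near the plate middle. In the wrist picture the tare key is at (294-346,167-190) and the small keys at (205,179) and (238,179). I'll project the key, then descend partway with the fingers shut.

```bash
python3 - <<'E'
from h import *
s,p,E=wrist(); print(s['eef_pos'],proj_plane(p,[[294,167],[346,167],[346,190],[294,190],[320,178.5]],45,E).round(1).tolist())
E
python3 -m crank '[{"offset":[0,0,-0.01],"spin":0},{"offset":[0,0,-0.03],"spin":0},{"offset":[0,0,-0.05],"spin":0},{"offset":[0,0,-0.07],"spin":0},{"offset":[0,0,-0.09],"spin":0},{"offset":[0,0,-0.11],"spin":0},{"offset":[0,0,-0.125],"spin":0},{"offset":[0,0,-0.13],"spin":0}]' 0
```

```text
[448.0147792  -70.91685819 207.97151124] [[461.9, -37.4, 45.0], [464.8, -97.4, 45.0], [437.6, -99.3, 45.0], [434.5, -38.1, 45.0], [449.8, -68.0, 45.0]]
clock: 11.03
eef_pos: [446.7, -70.5, 75.2]
eef_rot: [-3.14, 0.0, 0.05]
wrist_force: [-0.4, 0.5, 0.4]
finger_gap: 0.8
```

```bash
python3 -m crank '[{"offset":[0.002,0.001,-0.005],"spin":0},{"offset":[0.002,0.001,-0.012],"spin":0},{"offset":[0.002,0.001,-0.018],"spin":0},{"offset":[0.002,0.001,-0.023],"spin":0},{"offset":[0.002,0.001,-0.026],"spin":0},{"offset":[0.002,0.001,-0.027],"spin":0},{"offset":[0.002,0.001,-0.027],"spin":0},{"offset":[0.002,0.001,-0.027],"spin":0}]' 0
python3 -m crank '[{"offset":[0,0,-0.0005],"spin":0},{"offset":[0,0,-0.001],"spin":0},{"offset":[0,0,-0.0015],"spin":0},{"offset":[0,0,-0.002],"spin":0},{"offset":[0,0,-0.002],"spin":0},{"offset":[0,0,-0.002],"spin":0},{"offset":[0,0,-0.002],"spin":0},{"offset":[0,0,-0.002],"spin":0}]'
```

```text
clock: 11.7
eef_pos: [448.9, -69.6, 48.4]
eef_rot: [-3.14, -0.0, 0.05]
wrist_force: [-0.1, 0.3, 0.2]
finger_gap: 0.3
clock: 12.37
eef_pos: [448.9, -69.5, 46.4]
eef_rot: [-3.14, -0.0, 0.05]
wrist_force: [-0.6, 0.6, 0.2]
finger_gap: 0.5
```

```bash
python3 -m crank '[{"offset":[0,0,-0.0004],"spin":0},{"offset":[0,0,-0.0008],"spin":0},{"offset":[0,0,-0.0012],"spin":0},{"offset":[0,0,-0.0015],"spin":0},{"offset":[0,0,-0.0015],"spin":0},{"offset":[0,0,-0.0015],"spin":0},{"offset":[0,0,-0.0015],"spin":0},{"offset":[0,0,-0.0015],"spin":0}]'
```

```text
clock: 13.03
eef_pos: [448.9, -69.5, 45.0]
eef_rot: [-3.14, -0.0, 0.05]
wrist_force: [-0.6, 1.0, 1.3]
finger_gap: 0.2
```

```bash
python3 -m crank '[{"offset":[0,0,-0.0003],"spin":0},{"offset":[0,0,-0.0006],"spin":0},{"offset":[0,0,-0.0008],"spin":0},{"offset":[0,0,-0.0008],"spin":0},{"offset":[0,0,-0.0008],"spin":0},{"offset":[0,0,-0.0008],"spin":0},{"offset":[0,0,-0.0008],"spin":0},{"offset":[0,0,-0.0008],"spin":0}]'
```

```text
clock: 13.7
eef_pos: [449.0, -69.5, 44.3]
eef_rot: [-3.14, -0.0, 0.05]
wrist_force: [-1.5, 1.2, 3.9]
finger_gap: 0.6
```

```bash
python3 -m crank '[{"offset":[0,0,-0.0003],"spin":0},{"offset":[0,0,-0.0006],"spin":0},{"offset":[0,0,-0.0008],"spin":0},{"offset":[0,0,-0.0008],"spin":0},{"offset":[0,0,-0.0008],"spin":0},{"offset":[0,0,-0.0008],"spin":0},{"offset":[0,0,-0.0008],"spin":0},{"offset":[0,0,-0.0008],"spin":0}]'
```

```text
clock: 14.37
eef_pos: [449.0, -69.5, 44.1]
eef_rot: [-3.14, -0.0, 0.05]
wrist_force: [-5.2, 1.7, 15.7]
finger_gap: 0.7
```

It bottomed out at 15.7 N, more than asked for. Easing back to about 8 N and holding.

```bash
python3 -m crank '[{"offset":[0,0,-0.0003],"spin":0},{"offset":[0,0,-0.0002],"spin":0},{"offset":[0,0,-0.0002],"spin":0},{"offset":[0,0,-0.0002],"spin":0},{"offset":[0,0,-0.0002],"spin":0},{"offset":[0,0,-0.0002],"spin":0},{"offset":[0,0,-0.0002],"spin":0},{"offset":[0,0,-0.0002],"spin":0}]'
```

```text
clock: 15.03
eef_pos: [449.0, -69.6, 44.2]
eef_rot: [-3.14, -0.0, 0.05]
wrist_force: [-3.8, 1.5, 10.1]
finger_gap: 0.5
```

Held at about 10 N for roughly 0.5 s. Now I'll lift off, move clear of the scale and check.

```bash
python3 -m crank '[{"offset":[0,0,0.003],"spin":0},{"offset":[0,0,0.015],"spin":0},{"offset":[0,0,0.035],"spin":0},{"offset":[0,0,0.06],"spin":0},{"offset":[0,0,0.09],"spin":0},{"offset":[0,0,0.12],"spin":0},{"offset":[0,0,0.14],"spin":0},{"offset":[0,0,0.15],"spin":0}]'
python3 -m crank '[{"offset":[0,-0.01,0],"spin":0},{"offset":[0,-0.03,0],"spin":0},{"offset":[0,-0.05,0],"spin":0},{"offset":[0,-0.07,0],"spin":0},{"offset":[0,-0.09,0],"spin":0},{"offset":[0,-0.1,0],"spin":0},{"offset":[0,-0.1,0],"spin":0},{"offset":[0,-0.1,0],"spin":0}]'
python3 - <<'E'
from h import *
q=manip.camera('side');save(q,'s5.png');cen(q,'cup',58)
p=manip.camera('top');cen(p,'cup',128)
cv2.imwrite('pics/c5.png',cv2.resize(cv2.cvtColor(np.vstack([p['pixels'][100:250,220:420],q['pixels'][140:290,230:430]]),cv2.COLOR_RGB2BGR),None,fx=2,fy=2))
E
```

```text
clock: 15.7
eef_pos: [449.7, -69.7, 196.7]
eef_rot: [-3.141, -0.004, 0.05]
wrist_force: [0.1, -0.6, -0.0]
finger_gap: 0.6
clock: 16.37
eef_pos: [449.4, -169.7, 195.7]
eef_rot: [-3.14, -0.002, 0.049]
wrist_force: [-1.2, 0.8, -0.6]
finger_gap: 0.4
cup 0.67 rect [634.8 -47.3] [ 62.3 140.9] 25.8 px [304.5 178.2]
cup 0.86 rect [607.9  -7.1] [50. 55.] 89.1 px [320.9 158.4]
```

View pics/c5.png

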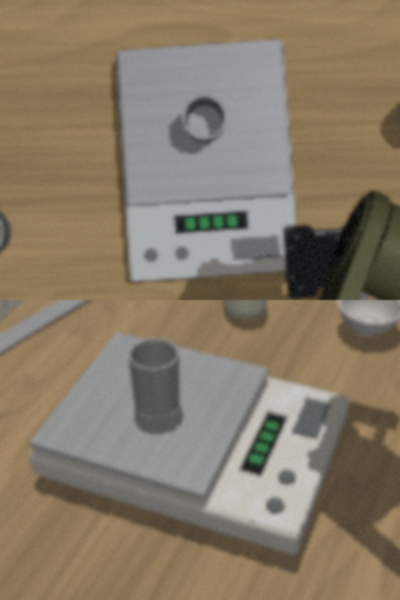

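The cup stands upright at (608,-7), which matches the plate centre. The arm is clear, so I'm handing in.

```bash
python3 -c "
from cell import manip
print(manip.sign_off())"
```

```text
the job is handed in; nothing more can be done
None
```

The cup is standing upright on the weighing plate and the tare key has been pressed. I handed the job in at about 16.5 s.

- **Cup:** I gripped it at 15 N, set it down when I felt the plate, and let go. The last top picture puts its rim centre at (608, -7) mm, against an estimated plate centre of (608, -8). The side picture shows it upright. The side-camera position figure for the cup disagreed, but I had projected its whole outline onto the plate's height, so I did not use it.
- **Tare key:** I pressed it with shut fingers at about (449, -70) mm. The key gave from about 45.0 mm and went hard at about 44.2 mm.
- **Press force:** It rose to about 4 N, then overshot to about 16 N, above the 5–10 N you asked for but well under the 40 N limit. I eased it to about 10 N, held it there for about half a second, then lifted off. The whole press lasted nearer 2 s than half a second.
- **Registration:** I did not see any sign on the display that the key registered. That it did follows only from the force and hold time.
- **Small keys:** The fingers stayed on the tare key and came nowhere near them.
- **At hand-in:** The arm was about 195 mm up, off to the right of the key, and touching nothing.

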